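Drive the missing wedge under a cask on its stillage

TASK

The big sawn wedge standing on its thick end is the one missing from this cask: without letting it topple, lay it down on its base and let go, take it again by its thick end, and set it squarely on the beam nearest you, base flat on the wood, on the side of the cask that has no wedge, thin end under the cask. Push it in along the beam by feel until it bears firmly against the cask without being forced, then let go so that it stays tight. Leave the other things on the table alone.

Things in the scene. Friction and masses are not known exactly. Their poses are not given: they have to be found in the camera images.
- wedge_center (a point): Loose softwood wedge, 0.22 kg, 200 long, 45 wide; flat base, thin end 10 thick, thick end 75 high, top sloped 18 deg. Starts standing on its thick end. Point inside it: mid-length, mid-width, 20 above the base. x runs thick end (-100) to thin end (+100); y across, between the parallel flanks; z from base to sloped side: base at z = -20, slope at z = 22.5 - 0.325 x (mm).
- wedge_tip (a point): Middle of the bottom edge of that wedge's thin end, on its base (same axes).
- wedge: The same wedge, origin in the middle of its base face, same axes. To be laid down it must go over towards its base side (its -z). 22 from the thick end it is 68 high. The table around where it stands is clear, room enough to lay it down.
- beam_top (a point): Top face of the timber beam nearest the robot, on its centre line, half-way along. Beam 47 wide, 600 long, its top 100 above the table. x across it, away from the robot; y along it, to the robot's left; z up. The cask lies across this beam and a twin 170 beyond. Its empty wedge place is on this beam, on the -y side (the robot's right); the three other wedges are in.
- cask: Steel cask across the beams: radius 155, lowest line 22 above the beams. Pose given is the bay's middle (same as beam_top); the cask's axis lies up to 10 to either side in y: feel for it. Wedge in place: thin end 10 to 25 past under the axis, thick end 187 out. The belly overhangs: lean the gripper 25 to 45 deg away from it. Push of 10 to 18 N is right; cask gives 0.5 per 10 N, friction holds.
- offcut_center (a point): Smaller sawn wedge, 110 long, 45 wide, 44 high, lying on its base: not the one wanted, leave alone. Centre, 15 up.
- mug_center (a point): Glass mug with a handle, 84 diameter, 130 tall, standing: leave alone. Its centre, half-way up.
- tumbler_center (a point): Half-pint glass, 68 diameter, 110 tall, standing: leave alone. Its centre, half-way up.
- tap_center (a point): Spare cask tap, black and steel, lying on its side, 125 long: leave alone. Its middle.
- mallet_center (a point): Rubber mallet lying down, head 66 diameter by 100 across, handle 270 long towards its -x: leave alone. The point is the centre of its head, 34 up.
- jar_center (a point): Jar of wooden spiles, 70 diameter, 85 tall: leave alone. Its centre.
- bung_mid (a point): Wooden bung, 48 diameter, 16 thick, lying flat: leave alone. Its centre.
Mind the look-alikes: they are no part of the job. What is shaped like the wedge but blue or red is not meant.

How it is judged (in metres and radians):
On the way:
1. the wedge has been laid down on its base and let go (angle between wedge_center's own z axis and vertical below 0.12 rad and contact force between the fingers and wedge below 0.1 N and linear speed of wedge below 0.02 m/s), for 0.2 s.
At the end, for the whole second after the job is handed in: The wedge lies on the nearest beam, base flat on it (within 0.06 rad, 4 mm), along the beam within 0.12 rad and centred across it within 12 mm, thin end under the cask, and still bears on the cask with 3 to 30 N after it has been let go; it is at rest (angle between wedge_center's own z axis and vertical below 0.06 rad and z of wedge_center in the frame of beam_top between 0.016 and 0.024 m and x of wedge_center in the frame of beam_top between -0.012 and 0.012 m and angle between the x axis of wedge_center and the y axis of beam_top, either way round below 0.12 rad and y of wedge_tip in the frame of beam_top above -0.02 m and contact force between wedge and cask between 3 and 30 N and linear speed of wedge below 0.01 m/s); the robot touches nothing.
It fails at once if the wedge topples or is dropped (turns faster than 7.5 rad/s) (angular speed of wedge above 7.5 rad/s).
It fails at once if the wedge is forced: more than 45 N on the cask (contact force between wedge and cask above 45 N).
It fails at once if another thing on the table is moved by more than 30 mm (distance of any of offcut_center, mug_center, tumbler_center, tap_center, mallet_center, jar_center, bung_mid from where it was at the start of the episode above 0.03 m).
It also fails if it takes over 61 s, if anything falls off the work surface, if the arm or the gripper's body presses on something with over 40 N, if the wrist force passes 120 N, or if a joint passes its speed limit or range.

ROBOT

A 6-joint arm with a two-finger parallel gripper is mounted at the origin on the work surface. World frame = base frame: x ahead of the robot, y to its left, z up, the work surface at z = 0. Lengths are in mm, angles in rad, forces in N, time in s.
With the tool pointing down it reaches from about 325 to 900 mm from the base axis. Payload 6.1 kg.
Tool frame: the origin (TCP) lies at the very end of the fingers, on their centre line; the grasp point (between the pads) lies 19 mm behind it (bot.hold_point_z is the distance from the TCP to the grasp point, in mm); z points along the fingers, y is the line along which they close (so a half turn about z gives the same grasp; the last joint's range is limited). The gripper opens to 87 mm and grips with 3 to 60 N. Pads are 19 mm wide; open, the fingers measure 117 mm over their backs; the gripper's body (75 mm by 190 mm) begins 51 mm behind the grasp point.
Start: joints at [-1.344, 0.22, 1.526, -0, 1.395, -0.126], TCP at [215.947, -586.5, 222.538] pointing down, gripper open.
Joint ranges: [-2.98, 2.98], [-0.91, 2.08], [0.09, 2.57], [-1.24, 4.39], [0.2, 2.65], [-2.68, 2.68]. Speed limits (rad/s): [2.57, 2.57, 3.01, 3.14, 3.14, 3.14].

INTERFACE

Orientations are given as [roll, pitch, yaw] about the fixed x, y, z axes, in that order (R = Rz(yaw) Ry(pitch) Rx(roll)).
In Python, from station import monitor, eyes, bot gives the robot as it stands.
- The arm moves only by the tool carry_out, never from a script. Its arguments are lists of equal length, an entry for each row: "offset": the shift along the world's x, y, z in units of 60 mm (1.0 is 60 mm), a list of three; "twist": the turn about the world's z in units of 10 degrees (1.0 is 10 degrees). In form: {"offset": [[x, y, z], ...], "twist": [twist, ...]}. A call has 1 to 12 rows; each row is the pose to reach, as a shift and turn from the pose commanded when the call began; what a row does not reach only later rows make up. A row lasts 1/8 s, in which the tool goes at most 62.5 mm and 10.7 degrees, less where a joint would pass 70% of its speed; a pose out of reach is approached as far as the arm can. A call with a gripper value outside its range is refused whole. "hand" is the finger opening in mm, from 0 to 87, set as the call begins (left out, the last holds). The fingers move at their own pace and stop on an object; the grip force is fixed at half the most. Time passes only in rows, so rows that repeat a pose let the fingers close. It gives the time, the measured TCP pose, the force, the opening and the grip force at its end, in the units of the state.
- monitor.get_obs(): the state, without advancing time (a new reading comes with each control period).
- eyes.grab_frame(name): name is "scene" or "side" or "wrist"; returns the picture (480x640x3 uint8, red, green, blue); there is no depth.
- eyes.camera_params(name): a dict with "fx", "fy", "cx", "cy" (pixels), "R" (3x3) and "t" (3): a world point X has camera coordinates R X + t; the wrist camera has in their place "hand_eye" (4x4, takes a point from camera to tool coordinates, whose origin is the TCP and whose axes are the flange's). Camera axes: x right, y down, z forward; pixel columns grow to the right and rows downward; lengths in mm; the calibration is good to about 2 mm. A picture is of the moment at which its call begins: read the wrist's pose just before it. camera_params takes no time and is no camera call.
- bot.hand_in(): hands the job in; it is judged then, once.
Trained networks look in the newest picture that a camera, given by its name, has taken for a name from the list of things; names that differ only in an ending like _2 or _b are one class to them, and where a whole thing is asked for, a point or a joint stands for the part that bears it (a point fixed in the world has none). Each returns a list of dicts, best first, with "conf" (0 to 1); they miss things now and then, are a little off and sometimes report something else, mostly with a low value. They report only what shows in the picture. A call takes as long as a camera call. They do not tell look-alikes from the thing itself.
- eyes.recognise(camera, thing): "position" ([x, y, z] in mm, in world coordinates, good to about 4 mm: the middle of the surface that is visible of it).
- eyes.mark_of(camera, thing): "position" ([x, y, z] in mm, in world coordinates, good to about 4 mm: a listed point, or the origin of a listed thing).
The state is a dict: "time": time; "joint_positions": joint angles; "qd": joint speeds; "tau": joint torques, N m; "tcp_pos": TCP position; "eef_rot": TCP orientation; "force": force on the tool from outside, world axes, zero at the start; "torque": the same for the moment, N m; "grip_width": opening from 0.0 (shut) to 1.0 (fully open); "gripper_force": force on a finger pad.
Only numpy, scipy, OpenCV 4.12 (cv2) and the standard library are available. Lean on these libraries where they do the work, as an engineer would, in place of code of your own. Each camera call takes 0.05 s, during which the arm holds its last target. There are 200 camera calls.

## Working session

There is one attempt and no reset: what is moved stays moved. The work goes in short steps, Python scripts to look and compute and a tool call to move; the robot and the scene stay as the last step left them, time stands still between calls to the robot, and variables do not carry over. Pictures are saved under pics/ and viewed, at most 10 in all, crops included, and the job is handed in when it is done.

Besides the shell and the picture viewer there is one more tool, called after "Call:" as a command line: name --pt "numbers of a row" for each row, then --argument value for the rest. carry_out: Moves the arm, as the interface text tells. Its arguments: {"type":"object","properties":{"offset":{"type":"array"},"twist":{"type":"array"},"hand":{"type":"number"}},"required":["offset","twist"]}

```bash
mkdir -p pics; ls
python3 - <<'E'
from station import monitor,eyes,bot
import cv2,numpy as np
o=monitor.get_obs();print({k:np.round(v,3).tolist() for k,v in o.items()},bot.hold_point_z)
for c in("scene","side","wrist"):
    cv2.imwrite(f"pics/{c}0.png",eyes.grab_frame(c)[:,:,::-1])
    for t in("wedge","wedge_center","wedge_tip","beam_top","cask","offcut_center","mug_center","tumbler_center","tap_center","mallet_center","jar_center","bung_mid"):
        r=eyes.mark_of(c,t);print(c,t,[(np.round(d["position"]).tolist(),round(d["conf"],2)) for d in r[:3]])
    p=eyes.camera_params(c);print({k:np.round(v,3).tolist() for k,v in p.items()})
E
```

```text
pics
{'time': 0.0, 'joint_positions': [-1.344, 0.221, 1.528, -0.0, 1.395, -0.126], 'qd': [0.002, -0.0, 0.001, -0.0, 0.002, -0.0], 'tau': [-0.001, -49.462, -38.737, 0.07, 0.058, -0.0], 'tcp_pos': [215.822, -585.87, 221.413], 'eef_rot': [-3.14, -0.0, 0.353], 'force': [-0.531, -0.361, 0.325], 'torque': [-0.0, 0.002, 0.036], 'gripper_force': 0.0, 'grip_width': 1.001} 18.700000000000003
scene wedge [([602.0, -419.0, 100.0], 0.72), ([543.0, -529.0, 104.0], 0.61), ([221.0, -317.0, 100.0], 0.59)]
scene wedge_center [([592.0, -438.0, 101.0], 0.91), ([534.0, -544.0, 98.0], 0.81), ([418.0, -298.0, 95.0], 0.7)]
scene wedge_tip [([606.0, -424.0, 201.0], 0.76), ([225.0, -318.0, 197.0], 0.75), ([548.0, -526.0, 201.0], 0.67)]
scene beam_top []
scene cask []
scene offcut_center [([417.0, -126.0, 18.0], 0.69)]
scene mug_center [([396.0, 51.0, 61.0], 0.95)]
scene tumbler_center [([368.0, 182.0, 48.0], 0.84)]
scene tap_center [([698.0, -329.0, 15.0], 0.86)]
scene mallet_center []
scene jar_center [([429.0, 263.0, 40.0], 0.94)]
scene bung_mid [([351.0, -224.0, 8.0], 0.53)]
{'fx': 533.272, 'fy': 533.272, 
[... 953 characters left out ...]
-301.0, 101.0], 0.74), ([428.0, -279.0, 200.0], 0.17)]
side bung_mid [([348.0, -226.0, 6.0], 0.71)]
{'fx': 606.925, 'fy': 606.925, 'cx': 319.48, 'cy': 249.978, 'R': [[-0.838, -0.546, 0.007], [-0.423, 0.64, -0.641], [0.346, -0.54, -0.767]], 't': [362.163, 317.146, 1555.929]}
wrist wedge []
wrist wedge_center []
wrist wedge_tip []
wrist beam_top []
wrist cask []
wrist offcut_center []
wrist mug_center []
wrist tumbler_center []
wrist tap_center []
wrist mallet_center []
wrist jar_center []
wrist bung_mid []
{'fx': 351.751, 'fy': 351.751, 'cx': 319.155, 'cy': 240.614, 'hand_eye': [[0.0, -0.958, -0.287, 78.934], [1.0, 0.001, -0.0, -0.681], [0.001, -0.287, 0.958, -161.918], [0.0, 0.0, 0.0, 1.0]]}
```

View pics/scene0.png

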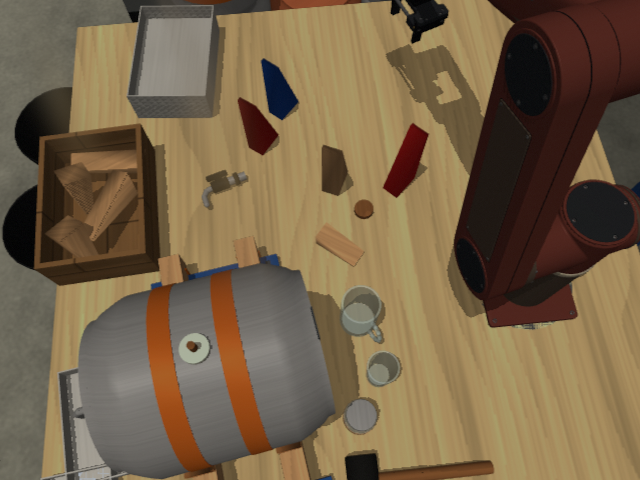

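View pics/side0.png

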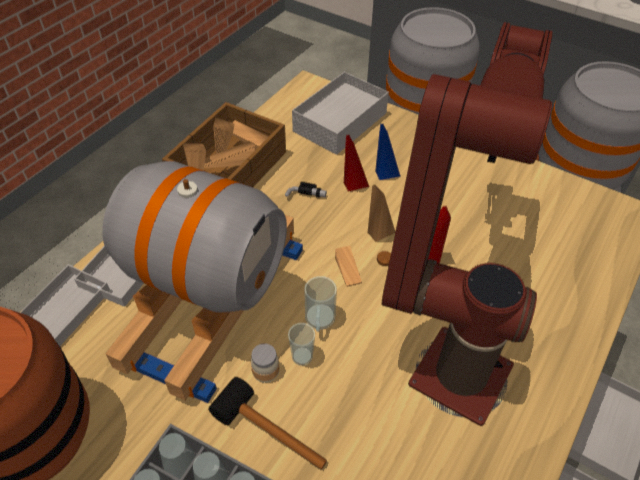

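Run:
```python
import cv2
a=cv2.imread("pics/scene0.png")[130:280,220:380];cv2.imwrite("pics/c1.png",cv2.resize(a,None,fx=4,fy=4,interpolation=cv2.INTER_CUBIC))
a=cv2.imread("pics/side0.png")[180:400,100:410];cv2.imwrite("pics/c2.png",cv2.resize(a,None,fx=2.5,fy=2.5,interpolation=cv2.INTER_CUBIC))
```

```text
(no output)
```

View pics/c1.png

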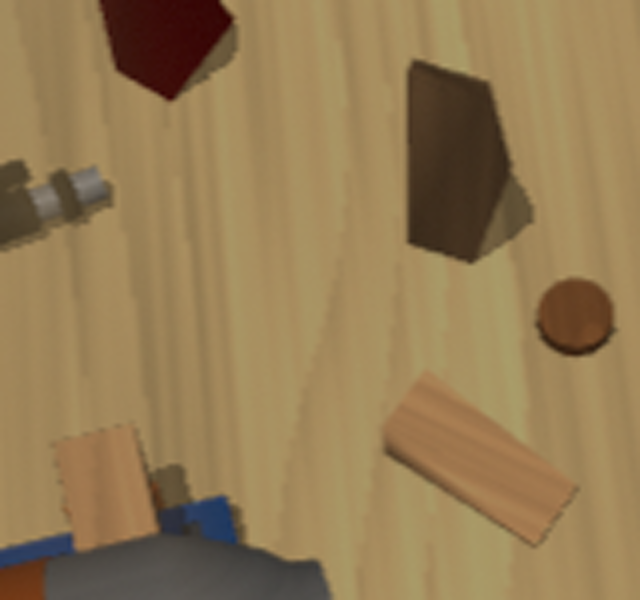

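View pics/c2.png

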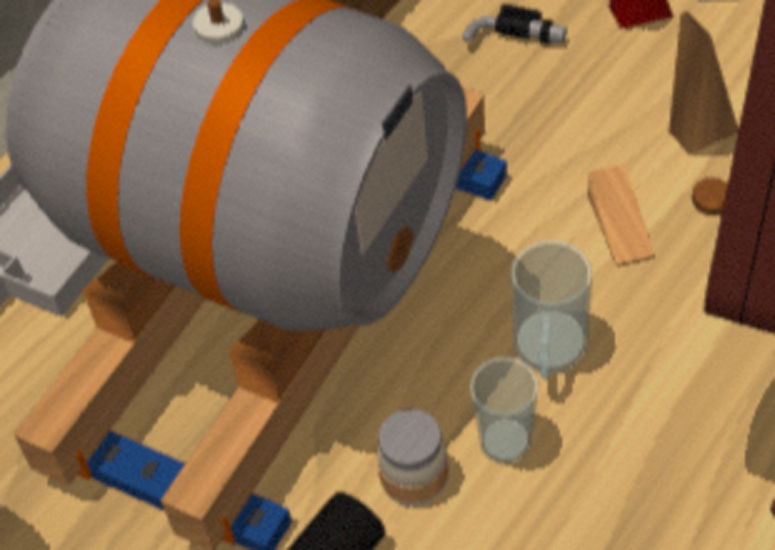

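```bash
cat > h.py <<'E'
import numpy as np,cv2
from station import monitor,eyes,bot
from scipy.optimize import minimize
P={c:eyes.camera_params(c) for c in("scene","side")}
def proj(c,X):
    p=P[c];Y=np.atleast_2d(X)@np.array(p["R"]).T+p["t"];return np.c_[p["fx"]*Y[:,0]/Y[:,2]+p["cx"],p["fy"]*Y[:,1]/Y[:,2]+p["cy"]]
def ray(c,uv,z):
    p=P[c];R=np.array(p["R"]);C=-R.T@np.array(p["t"]);d=R.T@[(uv[0]-p["cx"])/p["fx"],(uv[1]-p["cy"])/p["fy"],1];return C+d*(z-C[2])/d[2]
E
python3 - <<'E'
from h import *
poly={"scene":np.array([(412,60),(490,82),(512,165),(472,262),(408,242)])/4+[220,130],
"side":np.array([(685,12),(712,40),(737,130),(730,152),(690,150),(670,132)])/2.5+[100,180]}
def mask(q):
    m=np.zeros((480*2,640*2),np.uint8);cv2.fillConvexPoly(m,np.round(cv2.convexHull(np.float32(q))*2*16).astype(int),1,shift=4);return m
T={c:mask(q) for c,q in poly.items()}
def corners(x,y,a):  # (x,y): base mid; a: direction of base outward normal (-z)
    n=np.array([np.cos(a),np.sin(a)]);t=np.array([-n[1],n[0]]);L=[]
    for h,d in((0,75),(0,0),(200,10),(200,0)):
        for s in(-22.5,22.5): L.append([*(np.array([x,y])-n*d+t*s),h])
    return np.array(L)
def f(v,sel=("scene","side")):
    c=0
    for k in sel:
        m=mask(proj(k,corners(v[0],v[1],v[2])));c-=(m&T[k]).sum()/(m|T[k]).sum()
    return c
for sel in(("scene","side"),("scene",),("side",)):
    best=min((minimize(f,[428,-281,a],args=(sel,),method="Nelder-Mead",options=dict(initial_simplex=[[428,-281,a],[440,-281,a],[428,-270,a],[428,-281,a+.2]])) for a in np.arange(0.4,2.4,.4)),key=lambda r:r.fun)
    print(sel,best.x,np.degrees(best.x[2]),best.fun)
q=[ray("scene",uv,100) for uv in((233.75,240),(253.25,236))];print("beam -y end",q,np.linalg.norm(q[0]-q[1]))
q2=[ray("side",(100+u/2.5,180+v/2.5),100) for u,v in((165,500),(213,520))];print("beam +y end",q2,np.linalg.norm(q2[0]-q2[1]))
m1=sum(q)/2;m2=sum(q2)/2;print((m1+m2)/2,np.linalg.norm(m1-m2),np.degrees(np.arctan2(*(m2-m1)[1::-1])))
E
```

```text
('scene', 'side') [ 424.58696539 -277.49181998    1.12780997] 64.6187511717501 -1.7915675896075787
('scene',) [ 423.35289638 -276.72100023    1.16685942] 66.85612016508217 -0.9570349386213409
('side',) [ 418.52967125 -271.26071595    1.04764293] 60.02551837066728 -0.9105999525729191
beam -y end [array([ 659.76953222, -133.62327609,  100.        ]), array([ 615.69502959, -138.69967618,  100.        ])] 44.365883508844895
beam +y end [array([566.49731608, 456.84493725, 100.        ]), array([515.11079953, 447.74845391, 100.        ])] 52.18543946770694
[589.26816935 158.06760972 100.        ] 596.3875420336911 99.35351964361202
```

Call:
carry_out --pt "0 0 1.0" --pt "0.5 0.6 1.5" --pt "1.2 1.6 1.5" --pt "1.9 2.6 1.5" --pt "2.6 3.6 1.5" --pt "3.2 4.6 1.5" --pt "3.4 4.97 1.5" --pt "3.4 4.97 1.5" --pt "3.4 4.97 1.5" --twist '[0,0.6,1.4,2.2,3.0,3.8,4.48,4.48,4.48]'

```text
time: 3.08
tcp_pos: [420.0, -288.4, 312.7]
eef_rot: [3.141, 0.001, 1.135]
force: [-0.9, 0.6, -0.0]
grip_width: 1.005
gripper_force: 0.0
```

Run:
```python
from h import *
o=monitor.get_obs();print({k:np.round(o[k],3).tolist() for k in("tcp_pos","eef_rot","joint_positions","force")})
im=eyes.grab_frame("wrist");cv2.imwrite("pics/w1.png",im[:,:,::-1])
for t in("wedge","wedge_center","wedge_tip"):print(t,[(np.round(d["position"]).tolist(),round(d["conf"],2)) for d in eyes.mark_of("wrist",t)[:3]])
```

```text
{'tcp_pos': [419.961, -288.399, 312.712], 'eef_rot': [3.141, 0.001, 1.135], 'joint_positions': [-0.756, -0.105, 1.699, -0.001, 1.547, -0.32], 'force': [-0.854, 0.591, -0.021]}
wedge [([600.0, -422.0, 104.0], 0.9), ([424.0, -281.0, 100.0], 0.84), ([219.0, -315.0, 99.0], 0.61)]
wedge_center [([597.0, -437.0, 101.0], 0.97), ([415.0, -297.0, 102.0], 0.64), ([239.0, -308.0, 97.0], 0.63)]
wedge_tip [([606.0, -421.0, 199.0], 0.87), ([422.0, -283.0, 197.0], 0.58)]
```

View pics/w1.png

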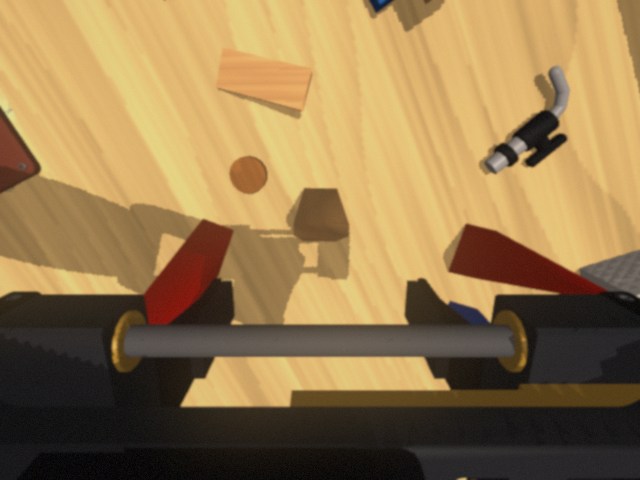

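```bash
cat >> h.py <<'E'
from scipy.spatial.transform import Rotation as Ro
def wproj(X,o):
    p=eyes.camera_params("wrist");H=np.array(p["hand_eye"]);R=Ro.from_euler("xyz",o["eef_rot"]).as_matrix()
    Y=(np.atleast_2d(X)-o["tcp_pos"])@R;Y=(Y-H[:3,3])@H[:3,:3]
    return np.c_[p["fx"]*Y[:,0]/Y[:,2]+p["cx"],p["fy"]*Y[:,1]/Y[:,2]+p["cy"]]
def corners(x,y,a):
    n=np.array([np.cos(a),np.sin(a)]);t=np.array([-n[1],n[0]])
    return np.array([[*(np.array([x,y])-n*d+t*s),h] for h,d in((0,75),(0,0),(200,10),(200,0)) for s in(-22.5,22.5)])
E
python3 - <<'E'
from h import *
o=monitor.get_obs()
for v in((424.6,-277.5,1.13),(424,-281,1.13),(424,-281,1.05)):
    print(v,np.round(wproj(corners(*v),o)).tolist())
im=cv2.imread("pics/w1.png")[170:300,260:380]
cv2.imwrite("pics/c3.png",cv2.resize(im,None,fx=5,fy=5,interpolation=cv2.INTER_CUBIC)[:600])
E
```

```text
(424.6, -277.5, 1.13) [[335.0, 240.0], [303.0, 240.0], [336.0, 187.0], [303.0, 187.0], [347.0, 234.0], [292.0, 234.0], [348.0, 222.0], [291.0, 222.0]]
(424, -281, 1.13) [[336.0, 243.0], [304.0, 242.0], [337.0, 189.0], [303.0, 189.0], [348.0, 238.0], [293.0, 238.0], [349.0, 226.0], [293.0, 226.0]]
(424, -281, 1.05) [[332.0, 244.0], [300.0, 241.0], [337.0, 191.0], [303.0, 188.0], [347.0, 240.0], [292.0, 236.0], [348.0, 228.0], [293.0, 224.0]]
```

View pics/c3.png

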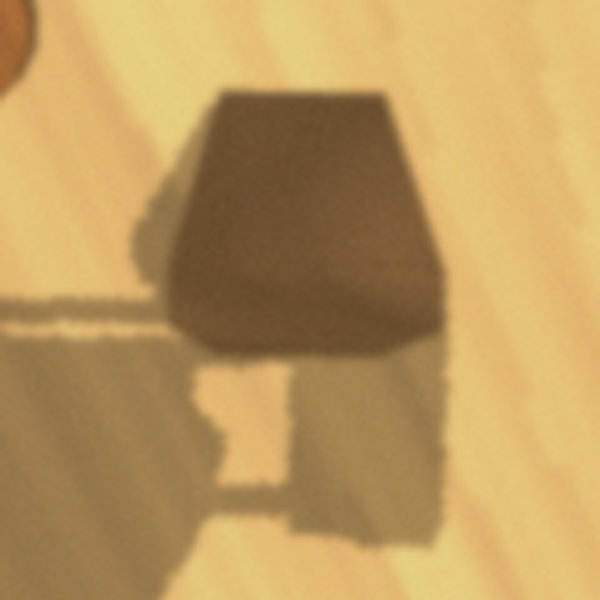

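Call:
carry_out --pt "-0.03 -0.063 -0.9" --pt "-0.03 -0.063 -1.8" --pt "-0.03 -0.063 -2.5" --pt "-0.03 -0.063 -2.92" --pt "-0.03 -0.063 -2.92" --pt "-0.03 -0.063 -2.92" --twist '[0,0,0,0,0,0]'

```text
time: 4.03
tcp_pos: [418.4, -293.3, 138.6]
eef_rot: [3.14, 0.001, 1.133]
force: [-0.1, 0.4, 1.4]
grip_width: 1.001
gripper_force: 0.0
```

Call:
carry_out --pt "0 0 0" --pt "0 0 0" --pt "0 0 0" --pt "0 0 0" --twist '[0,0,0,0]' --hand 30

```text
time: 4.53
tcp_pos: [418.3, -292.1, 137.6]
eef_rot: [3.141, 0.0, 1.135]
force: [-0.1, 0.4, 0.2]
grip_width: 0.631
gripper_force: 0.0
```

Call:
carry_out --pt "0 0 0" --pt "0 0 0" --pt "0 0 0" --twist '[0,0,0]'

```text
time: 4.9
tcp_pos: [418.2, -292.1, 137.4]
eef_rot: [3.142, -0.0, 1.135]
force: [0.5, 0.2, -0.5]
grip_width: 0.517
gripper_force: 29.9
```

Call:
carry_out --pt "0.097 0.206 -0.01" --pt "0.194 0.411 -0.017" --pt "0.29 0.616 -0.045" --pt "0.385 0.817 -0.097" --pt "0.478 1.013 -0.167" --pt "0.568 1.204 -0.255" --pt "0.568 1.204 -0.255" --twist '[0,0,0,0,0,0,0]'

```text
time: 5.78
tcp_pos: [454.1, -217.8, 123.9]
eef_rot: [3.139, -0.002, 1.136]
force: [-0.2, 5.7, 11.2]
grip_width: 0.515
gripper_force: 30.0
```

Run:
```python
from h import *
o=monitor.get_obs();print({k:np.round(o[k],3).tolist() for k in("tcp_pos","force","torque")})
a=eyes.grab_frame("side")[150:330,330:450,::-1];b=eyes.grab_frame("scene")[120:300,280:400,::-1]
cv2.imwrite("pics/t1.png",cv2.resize(np.hstack([a,b]),None,fx=3.2,fy=3.2))
```

```text
{'tcp_pos': [454.091, -217.825, 123.918], 'force': [-0.194, 5.687, 11.224], 'torque': [0.867, 0.147, -0.121]}
```

View pics/t1.png

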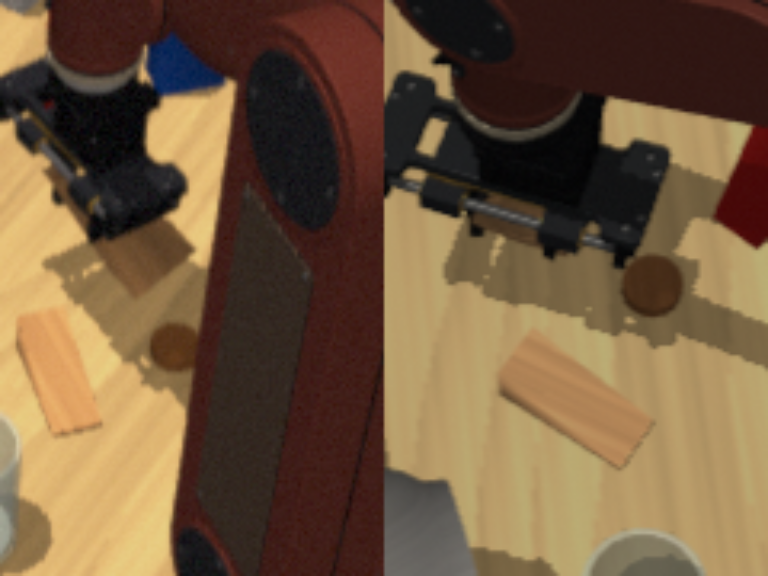

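Call:
carry_out --pt "0.086 0.182 -0.105" --pt "0.169 0.357 -0.227" --pt "0.245 0.52 -0.365" --pt "0.317 0.672 -0.518" --pt "0.383 0.812 -0.687" --pt "0.442 0.937 -0.867" --pt "0.495 1.049 -1.058" --pt "0.54 1.144 -1.26" --pt "0.577 1.224 -1.47" --pt "0.596 1.263 -1.6" --pt "0.596 1.263 -1.6" --twist '[0,0,0,0,0,0,0,0,0,0,0]'

```text
time: 7.25
tcp_pos: [501.3, -149.6, 39.5]
eef_rot: [3.115, -0.0, 1.135]
force: [1.4, 2.1, 66.2]
grip_width: 0.514
gripper_force: 57.0
```

Run:
```python
from h import *
o=monitor.get_obs();print({k:np.round(o[k],3).tolist() for k in("tcp_pos","force","torque")})
eyes.grab_frame("side");eyes.grab_frame("scene")
for c in("side","scene"):
  for t in("wedge","wedge_center","wedge_tip"):print(c,t,[(np.round(d["position"]).tolist(),round(d["conf"],2)) for d in eyes.mark_of(c,t)[:4]])
```

```text
{'tcp_pos': [501.27, -149.563, 39.545], 'force': [1.378, 2.123, 66.22], 'torque': [0.69, 1.221, -0.008]}
side wedge [([485.0, -193.0, 41.0], 0.69)]
side wedge_center [([482.0, -193.0, 56.0], 0.58)]
side wedge_tip [([524.0, -96.0, 56.0], 0.69), ([548.0, -528.0, 198.0], 0.52)]
scene wedge [([544.0, -527.0, 104.0], 0.95), ([485.0, -186.0, 40.0], 0.83), ([603.0, -422.0, 102.0], 0.8)]
scene wedge_center [([533.0, -544.0, 101.0], 0.84), ([590.0, -440.0, 98.0], 0.62)]
scene wedge_tip [([605.0, -424.0, 202.0], 0.74), ([526.0, -103.0, 56.0], 0.56), ([545.0, -529.0, 202.0], 0.56), ([428.0, 267.0, 40.0], 0.44)]
```

Run:
```python
from h import *
a=eyes.grab_frame("side")[170:330,260:420,::-1];b=eyes.grab_frame("wrist")[:,:,::-1]
cv2.imwrite("pics/t2.png",np.hstack([cv2.resize(a,(400,400),interpolation=cv2.INTER_CUBIC),cv2.resize(b,(400,400))]))
```

```text
(no output)
```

View pics/t2.png

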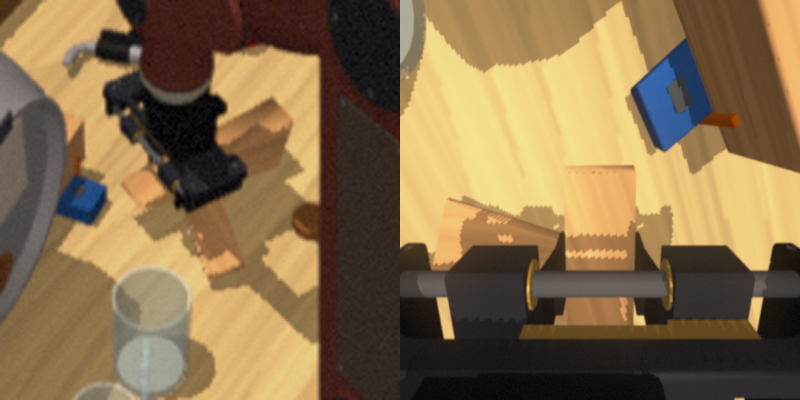

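Call:
carry_out --pt "0 0 0.3" --pt "0 0 0.6" --pt "0 0 0.9" --pt "0.3 -0.5 0.9" --pt "0.6 -1.0 0.9" --pt "0.7 -1.2 0.9" --pt "0.7 -1.2 0.9" --twist '[0,0,0,0,0,0,0]'

```text
time: 8.62
tcp_pos: [529.3, -216.1, 79.2]
eef_rot: [-3.139, -0.0, 1.134]
force: [-0.7, 0.4, -3.1]
grip_width: 0.517
gripper_force: 29.9
```

Run:
```python
from h import *
o=monitor.get_obs();print({k:np.round(o[k],3).tolist() for k in("tcp_pos","force","torque","grip_width","gripper_force")})
a=eyes.grab_frame("side")[170:330,260:420,::-1];b=eyes.grab_frame("scene")[120:280,200:360,::-1]
cv2.imwrite("pics/t3.png",np.hstack([cv2.resize(a,(400,400),interpolation=cv2.INTER_CUBIC),cv2.resize(b,(400,400),interpolation=cv2.INTER_CUBIC)]))
for c in("side","scene"):
  for t in("wedge","wedge_tip","offcut_center"):print(c,t,[(np.round(d["position"]).tolist(),round(d["conf"],2)) for d in eyes.mark_of(c,t)[:4]])
```

```text
{'tcp_pos': [529.29, -216.054, 79.24], 'force': [-0.694, 0.392, -3.092], 'torque': [0.178, -0.141, 0.008], 'grip_width': 0.517, 'gripper_force': 29.896}
side wedge [([604.0, -420.0, 99.0], 0.96), ([514.0, -256.0, 82.0], 0.82)]
side wedge_tip [([553.0, -166.0, 97.0], 0.97)]
side offcut_center [([429.0, -124.0, 13.0], 0.79)]
scene wedge [([601.0, -421.0, 102.0], 0.77), ([544.0, -528.0, 101.0], 0.77), ([513.0, -253.0, 77.0], 0.74)]
scene wedge_tip [([548.0, -527.0, 200.0], 0.85), ([604.0, -423.0, 202.0], 0.84), ([551.0, -167.0, 100.0], 0.62)]
scene offcut_center [([421.0, -119.0, 20.0], 0.72)]
```

View pics/t3.png

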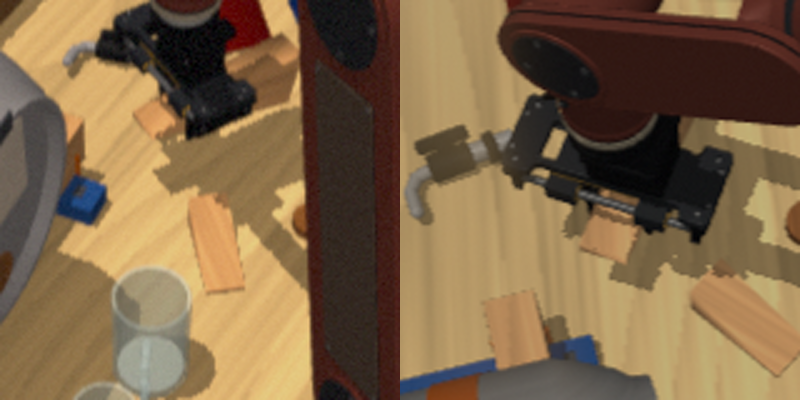

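Call:
carry_out --pt "0 0 -0.6" --pt "0 0 -0.95" --pt "0 0 -1.05" --pt "0.005 0.01 -1.13" --pt "0.01 0.02 -1.21" --pt "0.01 0.02 -1.28" --pt "0.01 0.02 -1.28" --twist '[0,0,0,0,0,0,0]'

```text
time: 9.9
tcp_pos: [531.1, -215.1, 3.5]
eef_rot: [3.14, 0.0, 1.135]
force: [1.5, 1.6, 0.6]
grip_width: 0.512
gripper_force: 30.0
```

Run:
```python
from h import *
o=monitor.get_obs();print({k:np.round(o[k],3).tolist() for k in("tcp_pos","force","torque","grip_width","gripper_force")})
eyes.grab_frame("side");eyes.grab_frame("scene")
for c in("side","scene"):
  for t in("wedge","wedge_tip"):print(c,t,[(np.round(d["position"]).tolist(),round(d["conf"],2)) for d in eyes.mark_of(c,t)[:4]])
```

```text
{'tcp_pos': [531.115, -215.096, 3.498], 'force': [1.482, 1.648, 0.624], 'torque': [-0.03, -0.099, 0.035], 'grip_width': 0.512, 'gripper_force': 29.985}
side wedge [([515.0, -257.0, 9.0], 0.89), ([605.0, -423.0, 100.0], 0.77), ([221.0, -315.0, 102.0], 0.53), ([512.0, -258.0, 27.0], 0.44)]
side wedge_tip [([223.0, -320.0, 206.0], 0.64), ([552.0, -163.0, 13.0], 0.57)]
scene wedge [([604.0, -422.0, 100.0], 0.92), ([515.0, -254.0, 5.0], 0.61), ([544.0, -526.0, 99.0], 0.61)]
scene wedge_tip [([548.0, -524.0, 207.0], 0.85), ([606.0, -426.0, 201.0], 0.84), ([557.0, -167.0, 16.0], 0.79)]
```

Call:
carry_out --pt "0 0 -0.035" --pt "0 0 -0.035" --twist '[0,0]'

```text
time: 10.45
tcp_pos: [530.6, -214.9, 1.0]
eef_rot: [3.142, 0.0, 1.135]
force: [1.0, 0.5, 0.9]
grip_width: 0.518
gripper_force: 30.0
```

Call:
carry_out --pt "0 0 0" --pt "0 0 0" --pt "0 0 0" --pt "0 0 0" --pt "0 0 0.5" --pt "0 0 1.2" --pt "0 0 2.0" --pt "0 0 2.5" --pt "0 0 2.5" --twist '[0,0,0,0,0,0,0,0,0]' --hand 87

```text
time: 11.58
tcp_pos: [532.6, -216.0, 154.5]
eef_rot: [3.135, 0.001, 1.135]
force: [-0.4, 0.2, 0.1]
grip_width: 1.001
gripper_force: 0.0
```

Run:
```python
from h import *
o=monitor.get_obs();print({k:np.round(o[k],3).tolist() for k in("tcp_pos","eef_rot","force","torque","grip_width","gripper_force","time")})
for c in("side","scene","wrist"):
  im=eyes.grab_frame(c);cv2.imwrite(f"pics/l_{c}.png",im[:,:,::-1])
  for t in("wedge","wedge_center","wedge_tip"):print(c,t,[(np.round(d["position"]).tolist(),round(d["conf"],2)) for d in eyes.mark_of(c,t)[:4] if d["position"][2]<60])
```

```text
{'tcp_pos': [532.558, -215.96, 154.529], 'eef_rot': [3.135, 0.001, 1.135], 'force': [-0.382, 0.211, 0.075], 'torque': [-0.002, -0.031, -0.023], 'grip_width': 1.001, 'gripper_force': 0.0, 'time': 11.575}
side wedge [([515.0, -257.0, 2.0], 0.83)]
side wedge_center [([514.0, -262.0, 22.0], 0.86)]
side wedge_tip [([555.0, -162.0, -1.0], 0.55)]
scene wedge [([512.0, -256.0, -1.0], 0.6)]
scene wedge_center [([509.0, -255.0, 18.0], 0.61), ([351.0, -223.0, 7.0], 0.35)]
scene wedge_tip [([555.0, -166.0, -1.0], 0.76)]
wrist wedge [([508.0, -254.0, 1.0], 0.92)]
wrist wedge_center [([509.0, -256.0, 23.0], 0.75)]
wrist wedge_tip [([555.0, -168.0, -2.0], 0.66), ([508.0, -260.0, 4.0], 0.32)]
```

View pics/l_wrist.png

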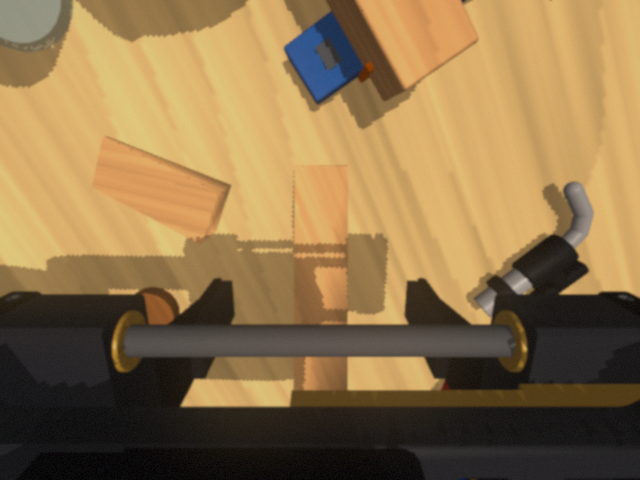

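```bash
cat >> h.py <<'E'
def wray(uv,z,o):
    p=eyes.camera_params("wrist");H=np.array(p["hand_eye"]);R=Ro.from_euler("xyz",o["eef_rot"]).as_matrix()
    C=R@H[:3,3]+o["tcp_pos"];d=R@H[:3,:3]@[(uv[0]-p["cx"])/p["fx"],(uv[1]-p["cy"])/p["fy"],1]
    return C+d*(z-C[2])/d[2]
E
python3 - <<'E'
from h import *
o=monitor.get_obs()
for uv,z in(((293,165),10),((348,165),10),((477,42),100),((405,97),100),((402,85),100)):print(uv,wray(uv,z,o).round(1))
im=cv2.imread("pics/l_wrist.png")[0:120,300:500];cv2.imwrite("pics/c5.png",cv2.resize(im,None,fx=4,fy=4,interpolation=cv2.INTER_CUBIC))
E
```

```text
(293, 165) [ 533.4 -154.9   10. ]
(348, 165) [ 575.5 -174.4   10. ]
(477, 42) [ 661.2 -134.7  100. ]
(405, 97) [ 616.1 -144.1  100. ]
(402, 85) [ 616.8 -137.6  100. ]
```

View pics/c5.png

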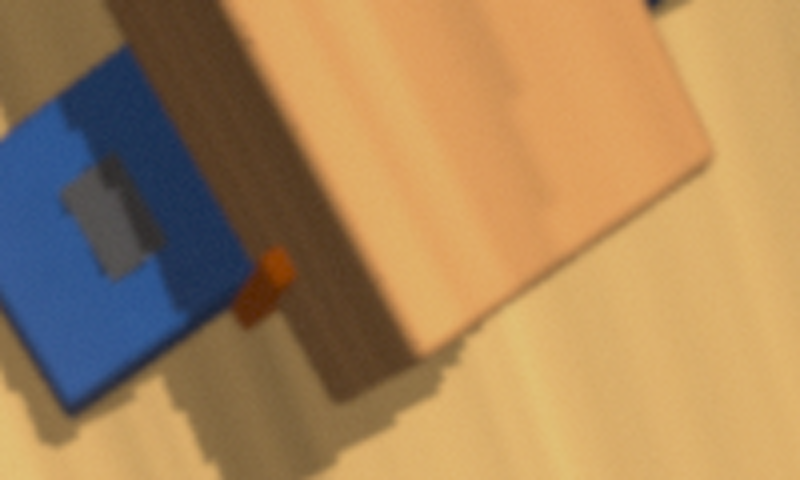

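Call:
carry_out --pt "-0.35 -0.75 0" --pt "-0.69 -1.507 -0.1" --pt "-0.69 -1.507 -0.9" --pt "-0.69 -1.507 -1.7" --pt "-0.69 -1.507 -2.32" --pt "-0.69 -1.507 -2.32" --pt "-0.69 -1.507 -2.32" --twist '[0,0,0,0,0,0,0]'

```text
time: 13.05
tcp_pos: [490.2, -306.0, 13.4]
eef_rot: [3.14, 0.0, 1.135]
force: [0.9, 0.3, 0.7]
grip_width: 0.999
gripper_force: 0.0
```

Call:
carry_out --pt "0 0 0" --pt "0 0 0" --pt "0 0 0" --pt "0 0 0" --pt "0 0 0" --pt "0 0 0" --twist '[0,0,0,0,0,0]' --hand 30

```text
time: 13.8
tcp_pos: [489.1, -305.2, 12.0]
eef_rot: [-3.141, 0.0, 1.135]
force: [-1.2, 0.6, 1.4]
grip_width: 0.516
gripper_force: 30.0
```

Call:
carry_out --pt "0 0 0.5" --pt "0 0 1.2" --pt "0 0 2.0" --pt "0.3 0.2 2.63" --pt "1.0 0.6 2.63" --pt "1.7 1.0 2.63" --pt "2.4 1.4 2.63" --pt "2.683 1.662 2.63" --pt "2.683 1.662 2.63" --pt "2.683 1.662 2.63" --twist '[0,0,0,0.5,1.2,1.9,2.6,3.42,3.42,3.42]'

```text
time: 15.05
tcp_pos: [649.4, -205.8, 168.9]
eef_rot: [-3.14, -0.0, 1.73]
force: [-0.0, -0.8, -2.7]
grip_width: 0.512
gripper_force: 30.0
```

Run:
```python
from h import *
o=monitor.get_obs();print({k:np.round(o[k],3).tolist() for k in("tcp_pos","eef_rot","force","torque","grip_width","joint_positions")})
for c in("side","scene","wrist"):
  im=eyes.grab_frame(c);cv2.imwrite(f"pics/m_{c}.png",im[:,:,::-1])
  for t in("wedge","wedge_tip","beam_top","cask"):print(c,t,[(np.round(d["position"]).tolist(),round(d["conf"],2)) for d in eyes.mark_of(c,t)[:4]])
a=[cv2.imread("pics/m_wrist.png"),cv2.imread("pics/m_side.png")[150:390,80:400]]
cv2.imwrite("pics/m.png",np.hstack([cv2.resize(x,(400,300)) for x in a]))
```

```text
{'tcp_pos': [649.352, -205.817, 168.898], 'eef_rot': [-3.14, -0.0, 1.73], 'force': [-0.042, -0.798, -2.663], 'torque': [-0.088, -0.131, -0.015], 'grip_width': 0.512, 'joint_positions': [-0.422, 0.392, 1.417, -0.001, 1.335, -0.581]}
side wedge [([645.0, -155.0, 162.0], 0.96), ([607.0, -422.0, 99.0], 0.92), ([221.0, -312.0, 102.0], 0.6)]
side wedge_tip [([624.0, -50.0, 153.0], 0.97), ([217.0, -316.0, 203.0], 0.88), ([606.0, -420.0, 201.0], 0.66)]
side beam_top []
side cask [([593.0, 159.0, 97.0], 0.82), ([400.0, 49.0, 65.0], 0.56)]
scene wedge [([644.0, -148.0, 159.0], 0.82), ([221.0, -317.0, 103.0], 0.61), ([547.0, -528.0, 102.0], 0.59), ([421.0, -122.0, 21.0], 0.47)]
scene wedge_tip [([625.0, -56.0, 157.0], 0.84), ([606.0, -426.0, 203.0], 0.61)]
scene beam_top []
scene cask []
wrist wedge [([639.0, -153.0, 158.0], 0.63)]
wrist wedge_tip []
wrist beam_top []
wrist cask []
```

View pics/m.png

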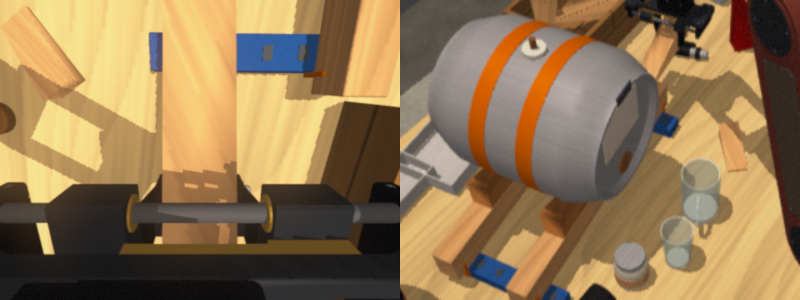

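Call:
carry_out --pt "0 0 -0.5" --pt "0 0 -0.8" --pt "0 0 -0.8" --pt "-0.08 0.5 -0.8" --pt "-0.164 1.0 -0.8" --pt "-0.246 1.5 -0.8" --pt "-0.328 2.0 -0.8" --pt "-0.377 2.3 -0.8" --pt "-0.418 2.55 -0.8" --pt "-0.418 2.55 -0.8" --pt "-0.418 2.55 -0.8" --twist '[0,0,0,0,0,0,0,0,0,0,0]'

```text
time: 17.18
tcp_pos: [625.3, -53.3, 121.9]
eef_rot: [3.141, 0.001, 1.731]
force: [-0.4, -0.4, -2.0]
grip_width: 0.516
gripper_force: 30.0
```

Run:
```python
from h import *
o=monitor.get_obs();print({k:np.round(o[k],3).tolist() for k in("tcp_pos","eef_rot","force","torque","grip_width","joint_positions")})
for c in("side","scene","wrist"):
  im=eyes.grab_frame(c);cv2.imwrite(f"pics/n_{c}.png",im[:,:,::-1])
  for t in("wedge","wedge_tip","wedge_center","cask"):print(c,t,[(np.round(d["position"]).tolist(),round(d["conf"],2)) for d in eyes.mark_of(c,t)[:4]])
a=[cv2.imread("pics/n_wrist.png"),cv2.imread("pics/n_scene.png")[130:370,80:400]]
cv2.imwrite("pics/n.png",np.hstack([cv2.resize(x,(400,300)) for x in a]))
```

```text
{'tcp_pos': [625.333, -53.314, 121.88], 'eef_rot': [3.141, 0.001, 1.731], 'force': [-0.39, -0.445, -2.04], 'torque': [-0.066, -0.101, -0.016], 'grip_width': 0.516, 'joint_positions': [-0.21, 0.313, 1.611, -0.0, 1.218, -0.371]}
side wedge []
side wedge_tip []
side wedge_center []
side cask [([592.0, 159.0, 96.0], 0.66)]
scene wedge [([544.0, -525.0, 103.0], 0.94), ([604.0, -420.0, 103.0], 0.62)]
scene wedge_tip [([604.0, -426.0, 201.0], 0.68), ([546.0, -529.0, 203.0], 0.63)]
scene wedge_center [([534.0, -541.0, 100.0], 0.71), ([594.0, -439.0, 102.0], 0.57)]
scene cask []
wrist wedge [([612.0, -1.0, 112.0], 0.59)]
wrist wedge_tip [([422.0, -129.0, 18.0], 0.56)]
wrist wedge_center [([617.0, -0.0, 129.0], 0.81)]
wrist cask []
```

Call:
carry_out --pt "0 0 -0.08" --pt "0 0 -0.13" --pt "0 0 -0.165" --pt "0 0 -0.175" --pt "0 0 -0.175" --twist '[0,0,0,0,0]'

```text
time: 18.55
tcp_pos: [625.0, -52.5, 112.0]
eef_rot: [-3.141, -0.0, 1.732]
force: [-4.1, 0.2, 6.2]
grip_width: 0.515
gripper_force: 30.0
```

View pics/n.png

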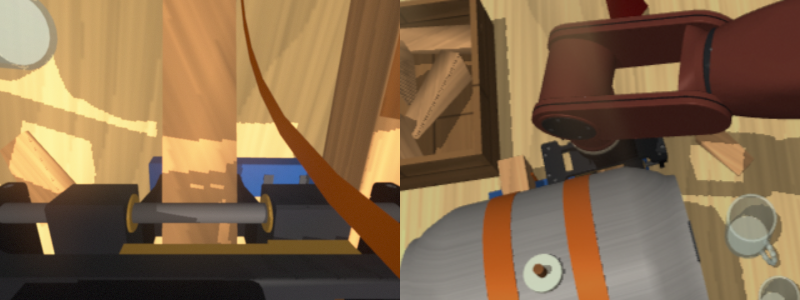

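Call:
carry_out --pt "0 0 0" --pt "0 0 0" --pt "0 0 0" --pt "0 0 0" --pt "0.06 -0.35 0" --pt "0.12 -0.75 0" --pt "0.18 -1.09 0" --pt "0.18 -1.09 0" --twist '[0,0,0,0,0,0,0,0]' --hand 87

```text
time: 19.55
tcp_pos: [636.1, -120.6, 111.2]
eef_rot: [3.141, 0.0, 1.728]
force: [-0.2, 0.1, 0.5]
grip_width: 0.998
gripper_force: 0.0
```

Call:
carry_out --pt "0 0 -0.08" --pt "0 0 -0.08" --pt "0 0 -0.08" --pt "0 0 -0.08" --pt "0 0 -0.08" --pt "0 0 -0.08" --pt "0 0 -0.08" --twist '[0,0,0,0,0,0,0]' --hand 22

```text
time: 20.42
tcp_pos: [635.9, -118.0, 106.5]
eef_rot: [3.142, 0.0, 1.732]
force: [-0.3, 0.8, 0.1]
grip_width: 0.305
gripper_force: 0.0
```

Run:
```python
from h import *
o=monitor.get_obs();print({k:np.round(o[k],3).tolist() for k in("tcp_pos","eef_rot","force","torque","grip_width","time")})
for c in("side","scene","wrist"):
  im=eyes.grab_frame(c);cv2.imwrite(f"pics/o_{c}.png",im[:,:,::-1])
  for t in("wedge","wedge_tip","wedge_center"):print(c,t,[(np.round(d["position"]).tolist(),round(d["conf"],2)) for d in eyes.mark_of(c,t)[:4] if d["position"][1]>-200])
```

```text
{'tcp_pos': [635.905, -117.959, 106.48], 'eef_rot': [3.142, 0.0, 1.732], 'force': [-0.341, 0.846, 0.059], 'torque': [-0.049, -0.083, 0.03], 'grip_width': 0.305, 'time': 20.425}
side wedge []
side wedge_tip []
side wedge_center []
scene wedge []
scene wedge_tip [([398.0, 49.0, 62.0], 0.3)]
scene wedge_center []
wrist wedge [([613.0, -0.0, 100.0], 0.95)]
wrist wedge_tip []
wrist wedge_center [([616.0, 3.0, 121.0], 0.89)]
```

View pics/o_wrist.png

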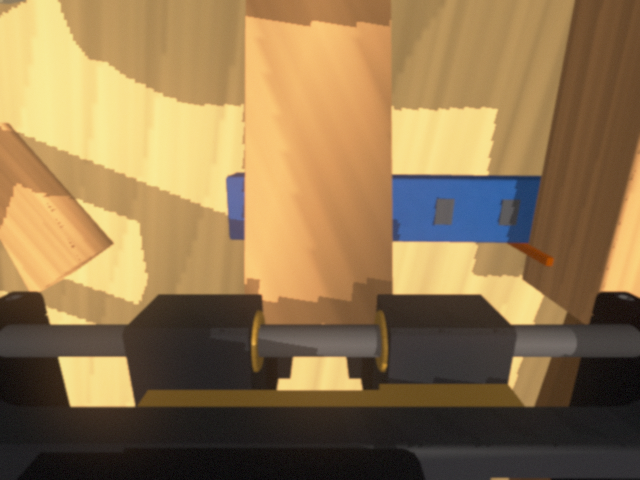

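Call:
carry_out --pt "-0.02 0.12 0" --pt "-0.055 0.33 0" --pt "-0.09 0.55 0" --pt "-0.125 0.75 0" --pt "-0.15 0.92 0" --pt "-0.167 1.02 0" --pt "-0.175 1.07 0" --pt "-0.175 1.07 0" --twist '[0,0,0,0,0,0,0,0]'

```text
time: 22.02
tcp_pos: [625.4, -53.5, 106.5]
eef_rot: [-3.142, -0.0, 1.732]
force: [0.3, -0.5, 0.0]
grip_width: 0.251
gripper_force: 0.0
```

Run:
```python
from h import *
o=monitor.get_obs();print({k:np.round(o[k],3).tolist() for k in("tcp_pos","eef_rot","force","torque","time")})
eyes.grab_frame("wrist")
for t in("wedge","wedge_center"):print(t,[(np.round(d["position"]).tolist(),round(d["conf"],2)) for d in eyes.mark_of("wrist",t)[:4]])
```

```text
{'tcp_pos': [625.362, -53.504, 106.45], 'eef_rot': [-3.142, -0.0, 1.732], 'force': [0.317, -0.478, 0.005], 'torque': [-0.019, -0.111, 0.007], 'time': 22.025}
wedge [([606.0, 57.0, 102.0], 0.85)]
wedge_center [([607.0, 57.0, 121.0], 0.75)]
```

Call:
carry_out --pt "-0.005 0.033 0" --pt "-0.011 0.066 0" --pt "-0.016 0.1 0" --pt "-0.016 0.1 0" --twist '[0,0,0,0]'

```text
time: 22.68
tcp_pos: [624.4, -47.5, 106.4]
eef_rot: [-3.142, -0.0, 1.732]
force: [0.3, -0.1, -1.0]
grip_width: 0.257
gripper_force: 0.1
```

Call:
carry_out --pt "-0.005 0.033 0" --pt "-0.008 0.05 0" --pt "-0.008 0.05 0" --twist '[0,0,0]'

```text
time: 23.05
tcp_pos: [623.9, -44.6, 106.4]
eef_rot: [-3.141, -0.0, 1.732]
force: [-0.7, -0.2, 0.1]
grip_width: 0.249
gripper_force: 0.1
```

Call:
carry_out --pt "-0.005 0.033 0" --pt "-0.008 0.05 0" --pt "-0.008 0.05 0" --twist '[0,0,0]'

```text
time: 23.42
tcp_pos: [623.4, -41.6, 106.4]
eef_rot: [-3.142, -0.0, 1.732]
force: [-1.1, -0.4, -0.6]
grip_width: 0.253
gripper_force: 0.1
```

Call:
carry_out --pt "-0.005 0.033 0" --pt "-0.008 0.05 0" --pt "-0.008 0.05 0" --twist '[0,0,0]'

```text
time: 23.8
tcp_pos: [622.9, -38.6, 106.4]
eef_rot: [-3.142, -0.0, 1.732]
force: [0.6, -0.1, -0.9]
grip_width: 0.254
gripper_force: 0.1
```

Call:
carry_out --pt "-0.005 0.033 0" --pt "-0.008 0.05 0" --pt "-0.008 0.05 0" --twist '[0,0,0]'

```text
time: 24.18
tcp_pos: [622.5, -35.6, 106.5]
eef_rot: [-3.142, -0.0, 1.732]
force: [0.4, -0.1, -0.1]
grip_width: 0.248
gripper_force: 0.2
```

Call:
carry_out --pt "-0.005 0.033 0" --pt "-0.008 0.05 0" --pt "-0.008 0.05 0" --twist '[0,0,0]'

```text
time: 24.55
tcp_pos: [622.2, -34.1, 106.5]
eef_rot: [3.141, 0.002, 1.731]
force: [1.4, -6.9, -0.6]
grip_width: 0.254
gripper_force: 3.0
```

Run:
```python
from h import *
o=monitor.get_obs();print({k:np.round(o[k],3).tolist() for k in("tcp_pos","force","torque","time")})
cv2.imwrite("pics/q.png",eyes.grab_frame("wrist")[:,:,::-1])
for t in("wedge","wedge_center"):print(t,[(np.round(d["position"]).tolist(),round(d["conf"],2)) for d in eyes.mark_of("wrist",t)[:4]])
```

```text
{'tcp_pos': [622.221, -34.074, 106.521], 'force': [1.435, -6.935, -0.579], 'torque': [-0.77, -0.2, -0.027], 'time': 24.55}
wedge [([602.0, 76.0, 102.0], 0.79)]
wedge_center [([606.0, 77.0, 119.0], 0.91)]
```

Call:
carry_out --pt "-0.002 0.014 0" --pt "-0.004 0.025 0" --pt "-0.004 0.025 0" --pt "-0.004 0.025 0" --twist '[0,0,0,0]'

```text
time: 25.2
tcp_pos: [622.2, -33.7, 106.7]
eef_rot: [3.141, 0.004, 1.731]
force: [1.0, -10.2, -0.7]
grip_width: 0.254
gripper_force: 4.8
```

Run:
```python
from h import *
o=monitor.get_obs();print({k:np.round(o[k],3).tolist() for k in("tcp_pos","force","torque","time")})
```

```text
{'tcp_pos': [622.154, -33.682, 106.677], 'force': [1.009, -10.173, -0.706], 'torque': [-1.262, -0.212, -0.012], 'time': 25.2}
```

Call:
carry_out --pt "-0.002 0.014 0" --pt "-0.005 0.03 0" --pt "-0.005 0.03 0" --pt "-0.005 0.03 0" --twist '[0,0,0,0]'

```text
time: 25.7
tcp_pos: [622.1, -33.1, 106.9]
eef_rot: [3.141, 0.005, 1.731]
force: [1.2, -13.8, -0.9]
grip_width: 0.25
gripper_force: 6.8
```

Run:
```python
from h import *
o=monitor.get_obs();print({k:np.round(o[k],3).tolist() for k in("tcp_pos","force","torque","time","gripper_force")})
```

```text
{'tcp_pos': [622.118, -33.092, 106.88], 'force': [1.218, -13.763, -0.934], 'torque': [-1.758, -0.213, 0.01], 'time': 25.7, 'gripper_force': 6.753}
```

Call:
carry_out --pt "0.008 -0.05 0" --pt "0.02 -0.12 0" --pt "0.06 -0.4 0" --pt "0.15 -0.95 0" --pt "0.22 -1.35 0" --pt "0.22 -1.35 0" --twist '[0,0,0,0,0,0]'

```text
time: 26.45
tcp_pos: [634.9, -112.8, 106.4]
eef_rot: [3.141, 0.0, 1.729]
force: [-0.4, 0.4, 0.3]
grip_width: 0.258
gripper_force: 0.0
```

Run:
```python
from h import *
o=monitor.get_obs();print({k:np.round(o[k],3).tolist() for k in("tcp_pos","eef_rot","force","torque","time")})
cv2.imwrite("pics/r.png",eyes.grab_frame("wrist")[:,:,::-1])
for t in("wedge","wedge_center"):print(t,[(np.round(d["position"]).tolist(),round(d["conf"],2)) for d in eyes.mark_of("wrist",t)[:4]])
# expected thick-end base corners for mid-thick at beam-y -186
y=np.array([-.1616,.9869]);x=np.array([.9869,.1616]);c=np.array([590.4,159.5])
for b in(-186,): print(wproj([[*(c+b*y+s*x),z] for z in(100,175) for s in(-22.5,22.5)],o).round())
```

```text
{'tcp_pos': [634.935, -112.777, 106.449], 'eef_rot': [3.141, 0.0, 1.729], 'force': [-0.422, 0.45, 0.269], 'torque': [0.01, -0.076, 0.018], 'time': 26.45}
wedge []
wedge_center []
[[269. 112.]
 [369. 111.]
 [227.  92.]
 [410.  91.]]
```

```bash
python3 -c "
import cv2
a=cv2.imread('pics/r.png')[0:330,180:480];b=cv2.imread('pics/q.png')[0:330,180:480]
cv2.imwrite('pics/r2.png',cv2.resize(cv2.hconcat([a,b]),None,fx=1.33,fy=1.33))"
```

Call:
carry_out --pt "0.1 -0.6 0" --pt "0.2 -1.2 0.3" --pt "0.25 -1.5 1.0" --pt "0.25 -1.5 1.7" --pt "0.25 -1.5 1.7" --pt "0.25 -1.5 1.7" --twist '[0,0,0,0,0,0]'

```text
time: 27.35
tcp_pos: [649.5, -199.4, 207.8]
eef_rot: [-3.141, -0.001, 1.733]
force: [-0.5, 0.5, 0.1]
grip_width: 0.251
gripper_force: 0.0
```

Run:
```python
from h import *
o=monitor.get_obs();print({k:np.round(o[k],3).tolist() for k in("tcp_pos","eef_rot","force","time")})
y=np.array([-.1616,.9869]);x=np.array([.9869,.1616]);c=np.array([590.4,159.5])
for k in("wrist","scene","side"):
  im=eyes.grab_frame(k);cv2.imwrite(f"pics/s_{k}.png",im[:,:,::-1])
  for t in("wedge","wedge_center","wedge_tip","offcut_center"):
    for d in eyes.mark_of(k,t)[:4]:
      p=np.array(d["position"]);q=p[:2]-c
      if d["position"][1]>-180: print(k,t,p.round(),"beam",(q@x).round(1),(q@y).round(1),round(d["conf"],2))
print(wproj([[*(c-186*y+s*x),z] for z in(100,175) for s in(-22.5,22.5)],o).round())
```

```text
{'tcp_pos': [649.457, -199.415, 207.823], 'eef_rot': [-3.141, -0.001, 1.733], 'force': [-0.459, 0.5, 0.063], 'time': 27.35}
wrist offcut_center [ 424. -126.   15.] beam -210.9 -254.9 0.7
scene wedge [426. 265.  41.] beam -145.6 130.9 0.39
scene wedge_tip [427. 263.  43.] beam -144.7 128.3 0.36
scene offcut_center [ 419. -121.   21.] beam -214.3 -249.5 0.81
side offcut_center [ 423. -123.   14.] beam -210.9 -251.9 0.65
[[284. -21.]
 [353. -21.]
 [269. -92.]
 [369. -92.]]
```

Run:
```python
import cv2,numpy as np
g=cv2.cvtColor(cv2.imread("pics/r.png"),cv2.COLOR_BGR2GRAY).astype(int)
for c in(285,320,355):print(c,g[60:150:3,c-4:c+5].mean(1).round().astype(int).tolist())
for r in(60,75,85,102):print(r,[(i,int(v)) for i,v in zip(range(200,440,6),g[r-2:r+3,200:440:6].mean(0))])
```

```text
285 [186, 184, 185, 185, 184, 184, 184, 186, 169, 129, 133, 133, 134, 126, 122, 125, 141, 142, 142, 142, 147, 173, 205, 205, 205, 206, 206, 205, 205, 205]
320 [167, 168, 167, 168, 167, 167, 168, 137, 123, 119, 125, 137, 141, 146, 132, 132, 141, 141, 142, 141, 171, 205, 206, 206, 207, 206, 206, 206, 206, 206]
355 [130, 130, 130, 130, 131, 131, 130, 111, 103, 110, 119, 121, 135, 138, 143, 134, 137, 161, 198, 199, 199, 199, 199, 199, 199, 199, 199, 198, 198, 199]
60 [(200, 157), (206, 157), (212, 153), (218, 151), (224, 152), (230, 197), (236, 196), (242, 195), (248, 198), (254, 204), (260, 203), (266, 200), (272, 194), (278, 189), (284, 185), (290, 184), (296, 182), (302, 179), (308, 175), (314, 171), (320, 167), (326, 164), (332, 160), (338, 154), (344, 144), (350, 133), (356, 129), (362, 127), (368, 126), (374, 123), (380, 120), (386, 112), (392, 108), (398, 105), (404, 103), (410, 128), (416, 156), (422, 159), (428, 155), (434, 161)]
75 [(200, 158), (206, 157), (212, 154), (218, 151), (224, 151), (230, 197), (236, 194), (242, 191), (248, 191), (254, 194), (260, 198), (266, 198), (27
[... 601 characters left out ...]
(332, 122), (338, 114), (344, 108), (350, 106), (356, 105), (362, 103), (368, 112), (374, 113), (380, 106), (386, 102), (392, 104), (398, 117), (404, 145), (410, 157), (416, 159), (422, 156), (428, 160), (434, 160)]
102 [(200, 161), (206, 158), (212, 154), (218, 150), (224, 147), (230, 163), (236, 162), (242, 151), (248, 151), (254, 153), (260, 143), (266, 118), (272, 115), (278, 118), (284, 122), (290, 123), (296, 126), (302, 129), (308, 131), (314, 131), (320, 134), (326, 136), (332, 138), (338, 139), (344, 141), (350, 141), (356, 139), (362, 145), (368, 191), (374, 178), (380, 147), (386, 147), (392, 147), (398, 153), (404, 155), (410, 160), (416, 159), (422, 158), (428, 161), (434, 152)]
```

```bash
python3 -c "
from station import bot
print(bot.hand_in())"
```

```text
the job is handed in; nothing more can be done
None
```

The wedge was laid down, let go and retaken, then set on the nearest beam, pushed in to about 14 N against the cask, released, and the job handed in without a printed verdict; the hold after release was not measured. The tool could not tilt, so I gripped it 45 mm from the thick end and made the final push with the fingertips. While laying it down a finger pressed on the offcut with up to 66 N (limits: 40 N if the gripper's body was also pressing, 120 N at the wrist) and moved it about 5–10 mm (limit 30 mm). I viewed 14 pictures against your limit of 10.

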